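Load the capacitor test socket and hold its bayonet cap home

TASK

Stand the capacitor in the round nest of the test socket and let go of it. Then put the bayonet cap on: line its two lugs up with the two slots in the socket's rim, push it down against the spring until its flange meets the rim, and turn it a quarter turn clockwise (seen from above). The test runs only while the cap is kept pressed, so finish with the gripper still holding the cap, turned and pressed fully home, and do not disturb the tape roll, transformer and tin standing nearby.

Things in the scene. Friction and masses are not known exactly. Their poses are not given: they have to be found in the camera images.
- socket: Fixed test socket: steel base plate 120 x 90 x 8 mm (long side along its x) with an upright aluminium barrel at its centre, 52 mm outside diameter, rim 56 mm up. Origin: centre of the underside, z up. Two slots 11 mm wide are cut down through the rim wall at its +x and -x sides, 13.5 mm deep; from the foot of each a track runs clockwise (seen from above) under a 5 mm thick lip.
- socket_mouth (a point): Centre of the barrel's rim, 56 mm above the bench; axes as the socket's. Below it a bore 36 mm wide, 13.5 mm deep, for the cap's spigot. A cap turned clockwise meets a stop about 95 degrees from the slots; the other way is blocked.
- socket_seat (a point): Centre of the floor of the round nest, 38 mm below the rim: the capacitor's underside belongs here. The nest is 26 mm wide and begins 13.5 mm below the rim; its floor is the top of a spring plunger. Axes as the socket's.
- plunger (a joint): How far the spring plunger is pressed down, m: 0 relaxed, at most 0.0085. It pushes up with 5 N at 0, 7 N at 0.003, 10 N at 0.006. With the capacitor in the nest it reads 0.006 with the cap fully home (flange on rim) and 0.003 if the turned cap is let go and springs up to the lip.
- capacitor: Dark can-shaped capacitor, 22 mm diameter, 32 mm high, 30 g, standing upright. Origin: centre of its underside, z up. Seated, its top is 6 mm below the socket's rim, where fingers do not fit beside it: hold it by its top 10 to 15 mm, lower it until the fingertips are just above the rim and let it slide down.
- cap: Bayonet cap, 44 mm high, 80 g, upright. Origin: underside centre, z up. Steel spigot 33 mm wide, 12 mm high, foot tapered; at its foot two lugs on +x and -x, 7 mm wide, 4 mm high, out to 23 mm from the axis; black flange 54 mm wide at 12 to 18 mm; black wing grip 40 (x) x 14 (y) mm at 18 to 44 mm. Fully home the origin is 12 mm below the rim; it turns only when at least 9 mm below.
- tape: Roll of masking tape lying flat, 54 mm diameter, 18 mm high; a bystander. Origin: centre of its underside.
- transformer: Small transformer, 36 x 36 x 26 mm; a bystander. Origin: centre of its underside.
- tin: Round tin, 62 mm diameter, 22 mm high; a bystander. Origin: centre of its underside.
Not all that is in view belongs to the job. There is more than one size of the cap; the job needs the middle-sized.

How it is judged (in metres and radians):
On the way, in this order (a step that is already met when the one before it is completed fails the run):
1. the capacitor stands in the nest, let go (horizontal distance between capacitor and socket_seat below 0.005 m and angle between capacitor's own z axis and vertical below 0.15 rad and z of capacitor in the frame of socket_seat between -0.003 and 0.002 m and contact force between the fingers and capacitor below 0.1 N), for 0.2 s.
2. the cap's lugs have entered the slots (horizontal distance between cap and socket_mouth below 0.004 m and z of cap in the frame of socket_mouth below -0.006 m and angle between the x axis of cap and the x axis of socket, either way round below 0.35 rad), for 0.02 s.
At the end, for the whole second after the job is handed in: Capacitor upright in the nest; cap over it, centred within 4 mm, upright within 0.1 rad, a quarter turn from the slots within 0.22 rad, kept pressed to within 1.5 mm of flange on rim with the plunger down more than 4.5 mm; gripper still holding the cap (over 1 N) (horizontal distance between capacitor and socket_seat below 0.005 m and angle between capacitor's own z axis and vertical below 0.15 rad and value of joint plunger above 0.0045 m and horizontal distance between cap and socket_mouth below 0.004 m and z of cap in the frame of socket_mouth below -0.0105 m and angle between the x axis of cap and the y axis of socket, either way round below 0.22 rad and angle between cap's own z axis and vertical below 0.1 rad and contact force between the fingers and cap above 1 N); the arm keeps its last pose, push and grip.
It fails at once if the tape is pushed away (more than 30 mm) (distance of tape from where it was at the start of the episode above 0.03 m).
It fails at once if the transformer is pushed away (more than 30 mm) (distance of transformer from where it was at the start of the episode above 0.03 m).
It fails at once if the tin is pushed away (more than 30 mm) (distance of tin from where it was at the start of the episode above 0.03 m).
It also fails if it takes over 56 s, if anything falls off the work surface, if the arm or the gripper's body presses on something with over 40 N, if the wrist force passes 120 N, or if a joint passes its speed limit or range.

ROBOT

A 6-joint arm with a two-finger parallel gripper is mounted at the origin on a cart in front of the work surface, level with it; the furniture and walls round the work are solid. World frame = base frame: x ahead of the robot, y to its left, z up, the work surface at z = 0. Lengths are in mm, angles in rad, forces in N, time in s.
With the tool pointing down it reaches from about 350 to 850 mm from the base axis. Payload 8.1 kg.
Tool frame: the origin (TCP) lies at the very end of the fingers, on their centre line; the grasp point (between the pads) lies ctrl.grasp_offset behind it (ctrl.grasp_offset is the distance from the TCP to the grasp point, in mm); z points along the fingers, y is the line along which they close (so a half turn about z gives the same grasp; the last joint's range is limited). The gripper opens to 93 mm and grips with 3 to 60 N. Pads are 15 mm wide; open, the fingers measure 128 mm over their backs; the gripper's body (75 mm by 188 mm) begins 65 mm behind the grasp point.
Start: joints at [1.018, 0.13, 1.488, -0, 1.523, -0.085], TCP at [270.535, 535.552, 218.635] pointing down, gripper open.
Joint ranges: [-2.96, 2.96], [-0.89, 2.26], [0.02, 2.5], [-1.34, 4.48], [0, 2.73], [-2.66, 2.66]. Speed limits (rad/s): [2.39, 2.39, 2.79, 3.14, 3.14, 3.14].

INTERFACE

Orientations are given as a 3x3 rotation matrix whose columns are the frame's x, y, z axes.
In Python, from rig import ctrl, cams gives the robot as it stands.
- The arm moves only by the tool carry_out, never from a script. Its arguments are lists of equal length, an entry for each row: "xyz": the shift along the tool's x, y, z in units of 25 cm (1.0 is 25 cm), a list of three; "turn": the turn about the tool's z in units of pi/2 rad (1.0 is pi/2 rad). A call has 1 to 12 rows; each row shifts and turns the commanded pose from where the row before left it, along the tool's axes as they then stand; what a row does not reach is not made up. A row lasts 1/10 s, in which the tool goes at most 50 mm and 8.59 degrees, less where a joint would pass 70% of its speed; a pose out of reach is approached as far as the arm can. A call with a number of a shift or a turn outside -1 to 1 is refused whole. A call with a gripper value outside its range is refused whole. "jaw" is the gripper's target within -1 to 1 (shut at 1, half-way at 0, fully open at -1), set as the call begins (left out, the last holds). The fingers move at their own pace and stop on an object; "grip_force" is the grip in N (left out, the last holds). Time passes only in rows, so rows that do not move let the fingers close. It gives the time, the measured TCP pose, the force, the opening and the grip force at its end, in the units of the state.
- ctrl.get_state(): the state, without advancing time (a new reading comes with each control period).
- cams.grab_frame(name): name is "side" or "top"; returns (picture, depth): 420x560x3 uint8, red, green, blue; 420x560 float32, mm along the optical axis (not along the pixel's ray), 0 where there is no reading.
- cams.camera_model(name): a dict with "mtx" (3x3 intrinsics, pixels), "D" ([k1, k2, p1, p2, k3] as OpenCV has them; the pictures are not rectified), "R" (3x3) and "t" (3): a world point X has camera coordinates R X + t. Camera axes: x right, y down, z forward; pixel columns grow to the right and rows downward; lengths in mm; the calibration is good to about 2 mm. A picture is of the moment at which its call begins. camera_model takes no time and is no camera call.
- ctrl.close_job(): hands the job in; it is judged then, once.
The state is a dict: "time_s": time; "joint_pos": joint angles; "qvel": joint speeds; "joint_efforts": joint torques, N m; "ee_pos": TCP position; "tcp_rot": TCP orientation; "contact_force": force on the tool from outside, world axes, zero at the start; "moment": the same for the moment, N m; "grip_width": finger opening in mm; "gripper_force": force on a finger pad.
Only numpy, scipy, OpenCV 4.12 (cv2) and the standard library are available. Lean on these libraries where they do the work, as an engineer would, in place of code of your own. Each camera call takes 0.05 s, during which the arm holds its last target. There are 200 camera calls.

## Working session

There is one attempt and no reset: what is moved stays moved. The work goes in short steps, Python scripts to look and compute and a tool call to move; the robot and the scene stay as the last step left them, time stands still between calls to the robot, and variables do not carry over. Pictures are saved under pics/ and viewed, at most 10 in all, crops included, and the job is handed in when it is done.

Besides the shell and the picture viewer there is one more tool, called after ">>>" in YAML: its name, and indented under it one key for each argument. carry_out: Moves the arm, as the interface text tells. Shifts and turns lie within -1 to 1; 1 stands for 25 cm of shift or pi/2 rad of turn. Its arguments: {"type":"object","properties":{"xyz":{"type":"array"},"turn":{"type":"array"},"jaw":{"type":"number"},"grip_force":{"type":"number"}},"required":["xyz","turn"]}

```bash
mkdir -p pics
python3 - <<'E'
from rig import ctrl,cams
import cv2,numpy as np
for n in("top","side"):
    p,d=cams.grab_frame(n); np.savez(f"{n}0.npz",p=p,d=d); cv2.imwrite(f"pics/{n}0.png",p[...,::-1])
    m=cams.camera_model(n); print(n,m)
print(ctrl.get_state(),ctrl.grasp_offset)
E
```

```text
top {'mtx': array([[404.50224621,   0.        , 281.80921809],
       [  0.        , 404.50224621, 209.34701751],
       [  0.        ,   0.        ,   1.        ]]), 'D': array([-0.02235709,  0.        ,  0.        ,  0.        ,  0.        ]), 'R': array([[-0.00907955, -0.99947946, -0.03095752],
       [-0.99532183,  0.01201108, -0.09586552],
       [ 0.09618746,  0.02994228, -0.99491278]]), 't': array([ 80.48256394, 520.76514862, 919.06506804])}
side {'mtx': array([[403.93701184,   0.        , 275.20900174],
       [  0.        , 403.93701184, 208.07677124],
       [  0.        ,   0.        ,   1.        ]]), 'D': array([-0.12338906,  0.        ,  0.        ,  0.        ,  0.        ]), 'R': array([[ 0.91333028, -0.40693143, -0.01531716],
       [-0.26689573, -0.56977318, -0.77725491],
       [ 0.30756214,  0.71397853, -0.62899936]]), 't': array([-436.18836659,  226.39293041,  814.53457215])}
{'time_s': 0.1, 'joint_pos': array([ 1.01762732e+00,  1.31058478e-01,  1.48912754e+00, -7.93072088e-06,
        1.52302947e+00, -8.54070716e-02]), 'qvel': array([-0.00040556, -0.00097457, -0.00395404, -0.00101446,  0.00204752,
        0.00139323]), 'joint_efforts': array([ 3.52202158e-03, -5.60712540e+01, -4.92445064e+01,  7.44075654e-02,
        4.11913719e-02, -8.89467428e-04]), 'ee_pos': array([270.25508512, 535.12494754, 217.73211371]), 'tcp_rot': array([[-8.92579763e-01,  4.50888734e-01, -8.45871866e-04],
       [ 4.50889509e-01,  8.92578698e-01, -1.38496860e-03],
       [ 1.30540469e-04, -1.61758970e-03, -9.99998683e-01]]), 'contact_force': array([0.14333105, 0.17647988, 1.10042434]), 'moment': array([ 0.02481722, -0.00916521,  0.0146732 ]), 'gripper_force': 0.0, 'grip_width': 92.95898042338547} 18.8
```

View pics/top0.png

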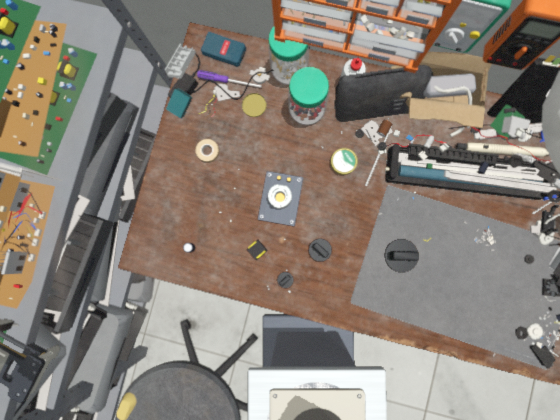

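View pics/side0.png

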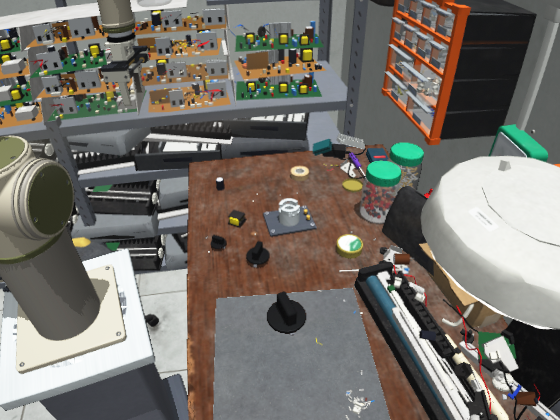

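The top view shows the socket at (280,197), the capacitor at (188,247), the transformer at (257,250) and the tape at (207,150). The tin is at (344,161), and the three caps are at (285,281) small, (320,250) middle and (402,256) large. In the side view the capacitor is at (220,184), the socket at (289,212) and the middle cap at (258,255).

```bash
cat > h.py <<'E'
import numpy as np,cv2
from rig import ctrl,cams
def ray(n,uv,z):
    m=cams.camera_model(n); R,t=np.array(m["R"]),np.array(m["t"])
    q=cv2.undistortPoints(np.array(uv,float).reshape(-1,1,2),m["mtx"],np.array(m["D"])).reshape(-1,2)
    d=np.c_[q,np.ones(len(q))]@R; c=-R.T@t
    return c+d*((z-c[2])/d[:,2])[:,None]
def cloud(n,d):
    m=cams.camera_model(n); R,t=np.array(m["R"]),np.array(m["t"])
    v,u=np.mgrid[:d.shape[0],:d.shape[1]]
    q=cv2.undistortPoints(np.stack([u,v],-1).reshape(-1,1,2).astype(float),m["mtx"],np.array(m["D"])).reshape(-1,2)
    return (((np.c_[q,np.ones(len(q))]*d.reshape(-1,1))-t)@R).reshape(*d.shape,3)
E
python3 - <<'E'
from h import *
T=np.load("top0.npz");S=np.load("side0.npz")
def crop(p,u,v,r,s): return cv2.resize(p[v-r:v+r,u-r:u+r,::-1],(s,s),interpolation=cv2.INTER_CUBIC)
a=np.hstack([crop(T['p'],280,197,25,260),crop(T['p'],320,250,20,260),crop(T['p'],188,247,15,260)])
b=np.hstack([crop(S['p'],289,212,32,260),crop(S['p'],258,255,20,260),crop(S['p'],220,184,15,260)])
cv2.imwrite("pics/crops.png",np.vstack([a,b]))
for n,D,L in(("top",T,dict(sock=(280,197,28),cap=(320,250,18),capac=(188,247,12),trans=(257,250,13),tape=(207,150,15),tin=(344,161,18),small=(285,281,12))),("side",S,dict(sock=(289,212,28),cap=(258,255,16),capac=(220,184,10)))):
    C=cloud(n,D['d'])
    for k,(u,v,r) in L.items():
        P=C[v-r:v+r+1,u-r:u+r+1].reshape(-1,3); 
        for lo,hi in((5,14),(14,20),(20,29),(29,36),(36,48),(50,60)):
            Q=P[(P[:,2]>lo)&(P[:,2]<hi)]
            if len(Q)>3: 
                c,sz,an=cv2.minAreaRect(Q[:,:2].astype(np.float32)); print(n,k,lo,hi,len(Q),Q.mean(0).round(1),"rect",np.round(c,1),np.round(sz,1),round(an,1))
E
```

```text
top sock 5 14 1348 [548.   80.2   8.2] rect [555.1  79.3] [ 89.8 130.5] 79.2
top sock 14 20 84 [559.8  77.7  17.8] rect [564.  74.] [74.9 76.9] 81.2
top sock 20 29 36 [559.1  76.6  23.2] rect [561.   73.8] [36.5 73.9] 83.9
top sock 29 36 10 [544.6  81.3  33.8] rect [541.2  81. ] [37.3 34.7] 49.9
top sock 36 48 147 [549.8  80.4  42.4] rect [546.9  78.3] [44.1 49.3] 47.2
top sock 50 60 174 [550.6  80.3  55.9] rect [550.2  80.3] [51.1 46.7] 83.2
top cap 5 14 7 [426.7   1.8  13.7] rect [ 4.239e+02 -1.000e-01] [41.2 25.6] 22.7
top cap 14 20 261 [426.8 -11.5  17.6] rect [426.3 -13. ] [51.4 51.1] 89.6
top cap 20 29 34 [424.1 -10.1  21.2] rect [428.8  -8.7] [40.4 47.3] 46.5
top cap 36 48 109 [426.6 -11.9  43.5] rect [426.7 -11.8] [39.  13.9] 48.6
top capac 5 14 8 [437.7 288.3   9.7] rect [440.3 289.6] [27.1  6.3] 14.6
top capac 14 20 7 [436.2 287.5  17.3] rect [436.3 288.1] [19.   6.2] 8.9
top capac 20 29 13 [435.1 289.5  25.9] rect [434.6 291.3] [11.2 20.9] 89.2
top capac 29 36 69 [434.8 295.9  32. ] rect [434.7 296.2] [20.9 19.6] 0.5
top trans 5 14 13 [427.4 125.2   8.9] rect [429.9 126.7]
[... 1407 characters left out ...]
0.8  78.6] [54.1 47.5] 77.3
side cap 5 14 14 [428.  -26.3  13.3] rect [429.9 -20.5] [51.3 34.1] 19.7
side cap 14 20 188 [426.  -19.   17.1] rect [427.  -14.4] [49.9 52.8] 64.0
side cap 20 29 34 [423.6 -23.9  23.8] rect [427.7 -28.1] [39.8 24.5] 24.2
side cap 29 36 27 [423.9 -22.9  32.9] rect [428.2 -21.5] [33.3 11.3] 24.9
side cap 36 48 86 [427.1 -15.8  41.3] rect [428.2 -13.7] [39.6 13.7] 48.7
side capac 5 14 16 [433.7 285.5   9.9] rect [432.9 285.8] [ 8.6 17.4] 66.1
side capac 14 20 13 [432.9 286.1  17.3] rect [431.8 286.4] [ 8.5 20.6] 59.8
side capac 20 29 25 [435.4 288.1  24.6] rect [434.3 291.8] [16.6 17.4] 26.5
side capac 29 36 26 [434.7 292.3  30.7] rect [435.9 292.3] [19.6 20.2] 75.6
```

View pics/crops.png

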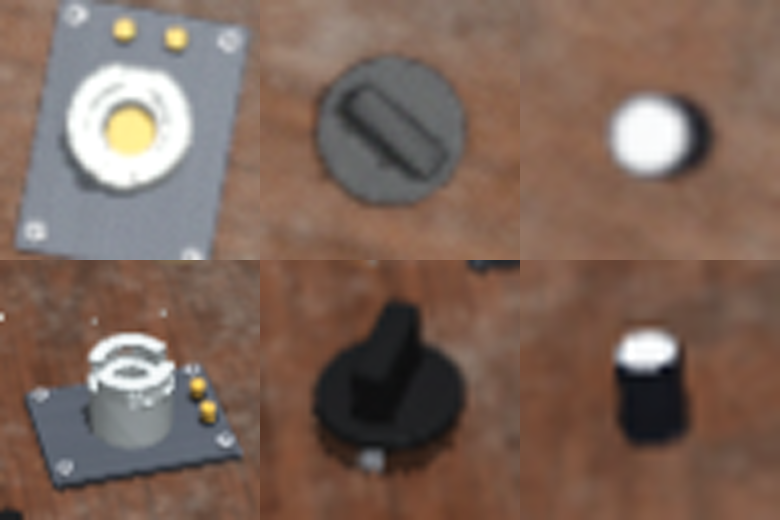

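The crops show a 120 mm plate with its long axis at about -10.5° and the barrel slots at its ends. The cap's wing lies along about 48.6°, and the capacitor is upright. Heights and sizes agree with the given dimensions.

| Thing | Measured position (x, y) |
|---|---|
| Capacitor | (435, 294.5) |
| Cap | (427, -13) |
| Socket | (550.5, 79.5) |

I'm moving above the capacitor now.

>>> carry_out:
  xyz:
    - [-0.128,-0.07,0.078]
    - [-0.128,-0.07,0.078]
    - [-0.128,-0.07,0.078]
    - [-0.128,-0.07,0.078]
    - [-0.128,-0.07,0.078]
    - [-0.128,-0.07,0.078]
    - [-0.128,-0.07,0.078]
    - [-0.128,-0.07,0.078]
    - [0,0,0]
    - [0,0,0]
  turn: [0,0,0,0,0,0,0,0,0,0]
  jaw: 0
  grip_force: 20

```text
time_s: 1.1
ee_pos: [435.5, 294.3, 61.8]
tcp_rot: [[-0.892, 0.453, -0.002], [0.453, 0.892, -0.001], [0.001, -0.002, -1.0]]
contact_force: [-0.9, 0.5, 0.7]
grip_width: 46.6
gripper_force: 0.0
```

Run:
```python
from h import *
for n in("top","side"):
    p,d=cams.grab_frame(n); np.savez(f"{n}1.npz",p=p,d=d)
    m=cams.camera_model(n); s=ctrl.get_state(); x=s['ee_pos']
    uv=cv2.projectPoints(x.reshape(1,3),cv2.Rodrigues(m['R'])[0],m['t'],m['mtx'],m['D'])[0].ravel(); print(n,x,uv,s['grip_width'])
    u,v=uv.round().astype(int); r=40
    cv2.imwrite(f"pics/{n}1.png",cv2.resize(p[max(v-r,0):v+r,u-r:u+r,::-1],(390,390),interpolation=cv2.INTER_CUBIC))
cv2.imwrite("pics/both1.png",np.hstack([cv2.imread(f"pics/{n}1.png") for n in("top","side")]))
```

```text
top [435.6919931  295.38429101  62.69221715] [183.60383464 247.02304193] 46.70306649240501
side [435.81066832 296.01932807  63.20925859] [217.87455471 169.3752454 ] 46.06888954200463
```

View pics/both1.png

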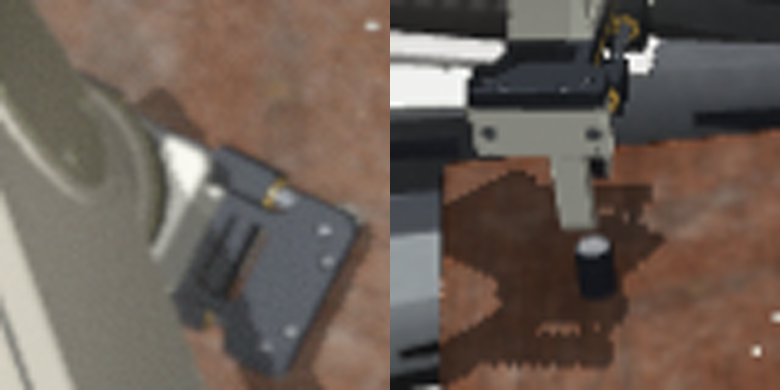

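The top view is blocked by the arm. In the side view the near finger's tip is at about (216,175) and the capacitor's top at about (220,180).

```bash
cat >> h.py <<'E'
def proj(n,x):
    m=cams.camera_model(n)
    return cv2.projectPoints(np.array(x,float).reshape(-1,1,3),cv2.Rodrigues(m['R'])[0],m['t'],m['mtx'],m['D'])[0].reshape(-1,2)
E
python3 - <<'E'
from h import *
D=np.load("side1.npz"); C=cloud("side",D['d'])
P=C[120:200,195:235].reshape(-1,3)
Q=P[(P[:,2]>62)&(P[:,2]<85)&(abs(P[:,0]-425)<30)&(abs(P[:,1]-280)<40)]
c,sz,an=cv2.minAreaRect(Q[:,:2].astype(np.float32)); print(len(Q),Q.mean(0),Q.min(0),Q.max(0),c,sz,an)
for i in range(3): cams.grab_frame("side"); print(ctrl.get_state()['ee_pos'])
s=ctrl.get_state();R=s['tcp_rot'];x=s['ee_pos'];print(R)
print("finger inner/outer proj",proj("side",[x-23*R[:,1],x-35*R[:,1]]))
print((Q-x)@R)[:0] if 0 else print(((Q-x)@R).min(0),((Q-x)@R).max(0),np.percentile((Q-x)@R,[5,95],axis=0))
# capacitor top: bright white blob
g=D['p'].astype(int); m=(g.min(2)>110).astype(np.uint8); m[:, :205]=0;m[:,235:]=0;m[:174]=0;m[190:]=0
n,l,st,ce=cv2.connectedComponentsWithStats(m); print(st[1:],ce[1:], ray("side",ce[1:],32))
T=np.load("top0.npz")['p'].astype(int); m=(T.min(2)>150).astype(np.uint8); k=np.zeros_like(m);k[235:260,175:200]=m[235:260,175:200]
n,l,st,ce=cv2.connectedComponentsWithStats(k); print(st[1:],ray("top",ce[1:],32))
E
```

```text
57 [430.71146533 279.19702624  74.44881397] [411.46910463 256.06570994  62.25562313] [454.85927117 317.70202055  84.78492958] (436.6576843261719, 287.3621826171875) (68.64622497558594, 18.15045738220215) 56.34496307373047
[435.87241816 296.33020971  63.44032618]
[435.87784138 296.4432606   63.53149819]
[435.84072094 296.41927305  63.47989052]
[[-8.93286922e-01  4.49485402e-01  1.16145367e-03]
 [ 4.49486405e-01  8.93286795e-01  8.20399754e-04]
 [-6.68753510e-04  1.25491000e-03 -9.99998989e-01]]
finger inner/outer proj [[216.50055365 173.87531979]
 [215.78958547 176.36562089]]
[-10.54904048 -42.37747518 -21.35917645] [ 8.04414621 26.74666432  1.25331096] [[-10.31474657 -41.02883561 -20.16887618]
 [  6.11970167  25.29838268   0.069653  ]]
[[213 174   6   1   6]
 [217 178   6   3  16]] [[215.5    174.    ]
 [219.1875 179.    ]] [[433.73758218 322.60894389  32.        ]
 [435.67538802 293.83864947  32.        ]]
[[184 243   8   9  60]] [[435.57300784 294.87711145  32.        ]]
```

>>> carry_out:
  xyz:
    - [0,-0.008,0.06]
    - [0,0,0.06]
    - [0,0,0.056]
    - [0,0,0]
    - [0,0,0]
    - [0,0,0]
  turn: [0,0,0,0,0,0]

```text
time_s: 1.95
ee_pos: [435.3, 293.5, 18.9]
tcp_rot: [[-0.893, 0.451, 0.0], [0.451, 0.893, 0.0], [-0.0, 0.0, -1.0]]
contact_force: [-0.3, -0.1, -0.0]
grip_width: 46.3
gripper_force: 0.0
```

>>> carry_out:
  xyz:
    - [0,0,0]
    - [0,0,0]
    - [0,0,0]
    - [0,0,0]
    - [0,0,0]
    - [0,0,0]
  turn: [0,0,0,0,0,0]
  jaw: 1
  grip_force: 15

```text
time_s: 2.55
ee_pos: [435.3, 293.5, 18.9]
tcp_rot: [[-0.893, 0.451, 0.001], [0.451, 0.893, 0.0], [-0.0, 0.001, -1.0]]
contact_force: [-0.2, -0.3, 2.2]
grip_width: 21.6
gripper_force: 15.0
```

>>> carry_out:
  xyz:
    - [0,0,-0.15]
    - [0,0,-0.154]
    - [-0.133,-0.093,0]
    - [-0.133,-0.093,0]
    - [-0.133,-0.093,0]
    - [-0.133,-0.093,0]
    - [-0.133,-0.093,0]
    - [-0.133,-0.092,0]
    - [0,0,0]
    - [0,0,0]
    - [0,0,0]
    - [0,0,0]
  turn: [0,0,0,0,0,0,0,0,0,0,0,0]

```text
time_s: 3.75
ee_pos: [549.6, 80.3, 94.4]
tcp_rot: [[-0.893, 0.45, -0.001], [0.45, 0.893, 0.0], [0.001, -0.0, -1.0]]
contact_force: [0.8, -0.2, -0.3]
grip_width: 21.8
gripper_force: 15.0
```

Run:
```python
from h import *
P={}
for n in("top","side"):
    p,d=cams.grab_frame(n); np.savez(f"{n}2.npz",p=p,d=d); s=ctrl.get_state(); print(s['ee_pos'],proj(n,s['ee_pos']))
    u,v=(280,197) if n=="top" else(289,200); r=40
    P[n]=cv2.resize(p[v-r:v+r,u-r:u+r,::-1],(400,400),interpolation=cv2.INTER_CUBIC)
cv2.imwrite("pics/both2.png",np.hstack([P['top'],P['side']]))
x=s['ee_pos']; print(proj("side",[[550.5,79.5,56],x-[0,0,19],x-[0,0,10]]))
```

```text
[549.74426006  80.28059505  94.53539311] [[278.28295955 193.49190121]]
[549.82662768  80.20009658  94.60708757] [[288.33449662 191.78993394]]
[[288.62270883 204.3181636 ]
 [288.29651756 197.98788185]
 [288.31448928 195.07042204]]
```

View pics/both2.png

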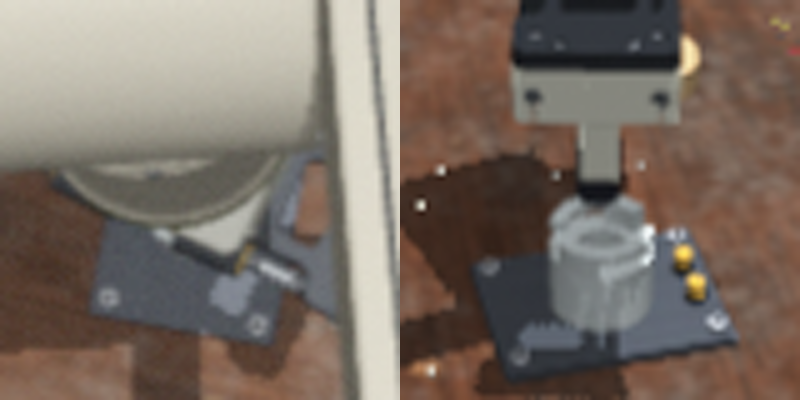

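The side view shows the capacitor centred over the barrel: both are at u≈289.3.

>>> carry_out:
  xyz:
    - [-0.002,-0.002,0.06]
    - [0,0,0.06]
    - [0,0,0]
    - [0,0,0]
    - [0,0,0.008]
    - [0,0,0.008]
    - [0,0,0]
    - [0,0,0]
  turn: [0,0,0,0,0,0,0,0]

```text
time_s: 4.65
ee_pos: [550.6, 78.4, 60.8]
tcp_rot: [[-0.893, 0.451, 0.0], [0.451, 0.893, -0.0], [-0.0, 0.0, -1.0]]
contact_force: [0.4, -0.5, 0.8]
grip_width: 21.4
gripper_force: 15.0
```

>>> carry_out:
  xyz:
    - [0,0,0.006]
    - [0,0,0.006]
    - [0,0,0]
    - [0,0,0]
    - [0,0,0]
  turn: [0,0,0,0,0]

```text
time_s: 5.15
ee_pos: [550.5, 78.5, 57.7]
tcp_rot: [[-0.893, 0.451, 0.0], [0.451, 0.893, -0.0], [-0.0, -0.0, -1.0]]
contact_force: [-0.4, 0.1, 0.1]
grip_width: 21.2
gripper_force: 15.0
```

No contact force and the capacitor's foot is at about 38.7, so it has entered the nest. Releasing.

>>> carry_out:
  xyz:
    - [0,0,0]
    - [0,0,0]
    - [0,0,0]
    - [0,0,0]
    - [0,0,-0.16]
    - [0,0,-0.1]
    - [0,0,0]
    - [0,0,0]
  turn: [0,0,0,0,0,0,0,0]
  jaw: 0

```text
time_s: 5.95
ee_pos: [551.0, 78.5, 123.2]
tcp_rot: [[-0.893, 0.451, 0.002], [0.451, 0.893, 0.0], [-0.001, 0.001, -1.0]]
contact_force: [0.2, -0.4, -1.0]
grip_width: 46.3
gripper_force: 0.0
```

Run:
```python
from h import *
p,d=cams.grab_frame("side"); s=ctrl.get_state(); print(s['ee_pos'],s['tcp_rot'],s['joint_pos'],s['time_s'])
cv2.imwrite("pics/side3.png",cv2.resize(p[160:250,230:350,::-1],(720,540),interpolation=cv2.INTER_CUBIC))
```

```text
[550.09210203  78.4366326  121.94539798] [[-8.92576911e-01  4.50894660e-01 -6.81722910e-04]
 [ 4.50894795e-01  8.92577101e-01 -5.20998091e-05]
 [ 5.84998733e-04 -3.53888399e-04 -9.99999766e-01]] [ 4.93717852e-02  7.85197463e-02  1.72326735e+00 -1.88909087e-05
  1.34048902e+00 -1.05365267e+00] 6.0
```

View pics/side3.png

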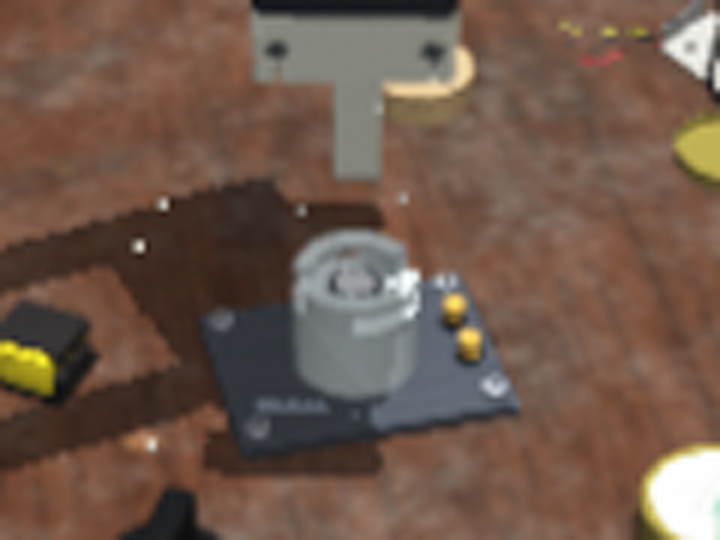

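The capacitor's top is visible down inside the barrel at about crop (355,280), so it is seated and let go. Next comes the middle cap.

>>> carry_out:
  xyz:
    - [0,0,0]
    - [0,0,0]
    - [0,0,0]
    - [0,0,0]
    - [0,0,0]
    - [0,0,0]
    - [0,0,0]
    - [0,0,0]
    - [0,0,0]
    - [0,0,0]
    - [0,0,0]
    - [0,0,0]
  turn: [0.09,0.09,0.09,0.09,0.09,0.09,0.09,0.09,0.09,0.09,0.09,0.09]

```text
time_s: 7.2
ee_pos: [549.1, 78.4, 120.4]
tcp_rot: [[0.564, 0.826, -0.003], [0.826, -0.564, -0.0], [-0.002, -0.003, -1.0]]
contact_force: [0.1, -0.4, 0.3]
grip_width: 46.3
gripper_force: 0.0
```

>>> carry_out:
  xyz:
    - [0,0,0]
    - [-0.15,-0.032,0]
    - [-0.15,-0.032,0]
    - [-0.15,-0.032,0]
    - [-0.15,-0.032,0.08]
    - [0,0,0.16]
    - [0,0,0]
    - [0,0,0]
    - [0,0,0]
    - [0,0,0]
  turn: [0.082,0,0,0,0,0,0,0,0,0]

```text
time_s: 8.2
ee_pos: [428.8, -12.8, 64.1]
tcp_rot: [[0.66, 0.751, 0.002], [0.751, -0.66, -0.0], [0.001, 0.002, -1.0]]
contact_force: [0.3, -0.5, -0.4]
grip_width: 46.5
gripper_force: 0.0
```

Run:
```python
from h import *
p,d=cams.grab_frame("side"); s=ctrl.get_state(); R=s['tcp_rot'];x=s['ee_pos'];print(x,np.degrees(np.arctan2(R[1,1],R[0,1])),s['joint_pos'],s['time_s'])
print((np.array([427.4,-12.8,x[2]])-x)@R)
w=16
print("fingers",proj("side",[x-23*R[:,1],x+23*R[:,1]])-[205,195])
cv2.imwrite("pics/side4.png",cv2.resize(p[195:285,205:325,::-1],(720,540),interpolation=cv2.INTER_CUBIC))
```

```text
[428.66629012 -12.77811943  63.94963541] -41.340976631196426 [-1.49499338e-01 -2.14627204e-01  2.11487492e+00  3.16179970e-05
  1.23951399e+00  5.72025789e-01] 8.25
[-0.85285961 -0.93626635 -0.00229296]
fingers [[42.31426837 42.371243  ]
 [61.83349661 46.38674987]]
```

View pics/side4.png

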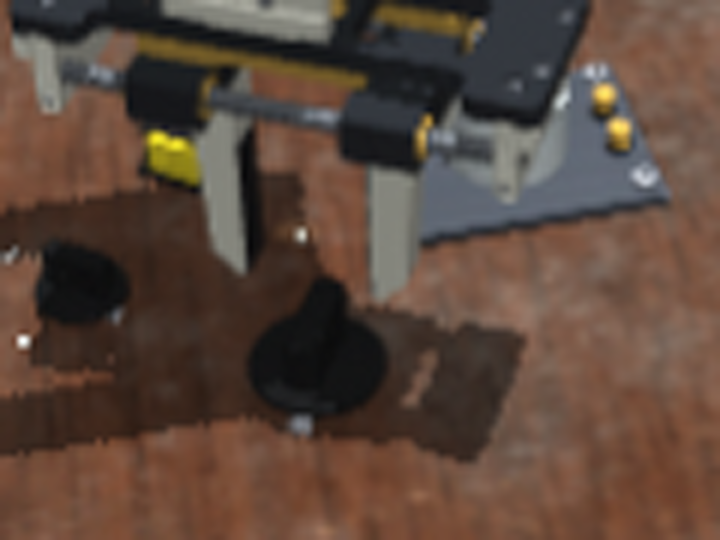

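The fingertips, at crop (250,270) and (390,297), straddle the cap's wing at (325,300), as predicted. I'll make a small correction, then descend and grip.

>>> carry_out:
  xyz:
    - [-0.003,-0.004,0.06]
    - [0,0,0.06]
    - [0,0,0.052]
    - [0,0,0]
    - [0,0,0]
    - [0,0,0]
  turn: [0,0,0,0,0,0]

```text
time_s: 8.85
ee_pos: [426.4, -12.8, 20.0]
tcp_rot: [[0.661, 0.75, 0.0], [0.75, -0.661, -0.0], [0.0, 0.0, -1.0]]
contact_force: [0.1, -0.1, 0.0]
grip_width: 46.2
gripper_force: 0.0
```

>>> carry_out:
  xyz:
    - [0,0,0]
    - [0,0,0]
    - [0,0,0]
    - [0,0,0]
    - [0,0,0]
    - [0,0,0]
    - [0,0,0]
  turn: [0,0,0,0,0,0,0]
  jaw: 1
  grip_force: 50

```text
time_s: 9.55
ee_pos: [426.1, -12.8, 19.7]
tcp_rot: [[0.661, 0.75, -0.0], [0.75, -0.661, 0.0], [0.0, -0.0, -1.0]]
contact_force: [-0.2, 0.3, 0.4]
grip_width: 13.7
gripper_force: 50.0
```

>>> carry_out:
  xyz:
    - [0,0,-0.16]
    - [0,0,-0.16]
    - [0,0,0]
    - [0,0,0]
    - [0,0,0]
    - [0,0,0]
    - [0,0,0]
    - [0,0,0]
    - [0,0,0]
    - [0,0,0]
  turn: [0,0,-0.09,-0.09,-0.09,-0.09,-0.09,-0.09,-0.09,-0.09]

```text
time_s: 10.55
ee_pos: [425.9, -12.8, 99.4]
tcp_rot: [[-0.403, 0.915, -0.0], [0.915, 0.403, 0.0], [0.0, -0.0, -1.0]]
contact_force: [-0.5, -0.1, -1.3]
grip_width: 13.7
gripper_force: 50.0
```

>>> carry_out:
  xyz:
    - [0,0,0]
    - [0,0,0]
    - [0,0,0]
    - [0,0,0]
    - [0,0,0]
    - [0,0,0]
    - [0,0,0]
    - [0,0,0]
    - [0,0,0]
    - [0,0,0]
    - [0,0,0]
  turn: [-0.09,-0.09,-0.09,-0.09,-0.09,-0.09,-0.08,0,0,0,0]

```text
time_s: 11.65
ee_pos: [426.1, -12.8, 99.6]
tcp_rot: [[-0.982, 0.189, -0.0], [0.189, 0.982, 0.0], [0.0, -0.0, -1.0]]
contact_force: [0.6, -0.1, -0.5]
grip_width: 13.5
gripper_force: 50.0
```

Run:
```python
from h import *
s=ctrl.get_state(); R=s['tcp_rot'];x=s['ee_pos'];print(x,np.degrees(np.arctan2(R[1,1],R[0,1])),s['joint_pos'],s['time_s'],s['grip_width'])
print((np.array([550.5,79,x[2]])-x)@R/250)
T=np.load("top0.npz");C=cloud("top",T['d']);p=T['p'].astype(int)
# socket plate orientation, undistorted via ray on z=8 plane
m=((abs(C[...,2]-8)<4)&(p[...,2]>p[...,0]+3)&(np.hypot(C[...,0]-550,C[...,1]-80)<90)).astype(np.uint8)
for n,z in(("top",8),("side",8)):
    D=np.load(n+"0.npz");q=D['p'].astype(int);Cc=cloud(n,D['d'])
    m=((q[...,2]>q[...,0]+3)&(np.hypot(Cc[...,0]-550,Cc[...,1]-80)<85)).astype(np.uint8)
    m=cv2.morphologyEx(m,cv2.MORPH_OPEN,np.ones((2,2)))
    c=max(cv2.findContours(m,0,2)[0],key=cv2.contourArea).reshape(-1,2)
    print(n,cv2.minAreaRect(ray(n,c,8)[:,:2].astype(np.float32)))
```

```text
[426.05584066 -12.83933011  99.61956681] 79.11275746907035 [-1.50529543e-01 -2.67706141e-01  2.08922779e+00 -5.68530194e-06
  1.32011250e+00 -1.53130623e+00] 11.65 13.48569316475539
[-4.19431778e-01  4.54763636e-01 -2.05488915e-05]
top ((548.2728881835938, 77.00464630126953), (87.2943344116211, 118.22488403320312), 79.13986206054688)
side ((553.783203125, 90.4921646118164), (131.3000946044922, 117.71149444580078), 79.19090270996094)
```

>>> carry_out:
  xyz:
    - [-0.105,0.114,0]
    - [-0.105,0.114,0]
    - [-0.105,0.114,0]
    - [-0.105,0.113,0]
    - [0,0,0]
    - [0,0,0]
    - [0,0,0]
    - [0,0,0]
  turn: [0,0,0,0,0,0,0,0]

```text
time_s: 12.45
ee_pos: [549.9, 78.6, 99.8]
tcp_rot: [[-0.982, 0.188, 0.0], [0.188, 0.982, -0.0], [-0.0, -0.0, -1.0]]
contact_force: [1.1, -0.0, -0.5]
grip_width: 13.4
gripper_force: 50.0
```

Run:
```python
from h import *
p,d=cams.grab_frame("side"); np.savez("side5.npz",p=p,d=d); s=ctrl.get_state(); R=s['tcp_rot'];x=s['ee_pos'];print(x,np.degrees(np.arctan2(R[1,1],R[0,1])))
o=x-[0,0,19.7]
print("pred flange centre bottom(z+12), lugs",(proj("side",[o+[0,0,12],o,o+23*R[:,0],o-23*R[:,0],[550.5,79,56]])-[245,165])*8)
cv2.imwrite("pics/side5.png",cv2.resize(p[165:240,245:335,::-1],(720,600),interpolation=cv2.INTER_CUBIC))
```

```text
[549.99247256  78.58046797  99.97994811] 79.15505513562516
pred flange centre bottom(z+12), lugs [[349.42412403 223.20726848]
 [349.2107202  254.58328984]
 [276.22407267 265.92121461]
 [421.58712933 243.34951749]
 [349.67377893 315.45053107]]
```

View pics/side5.png

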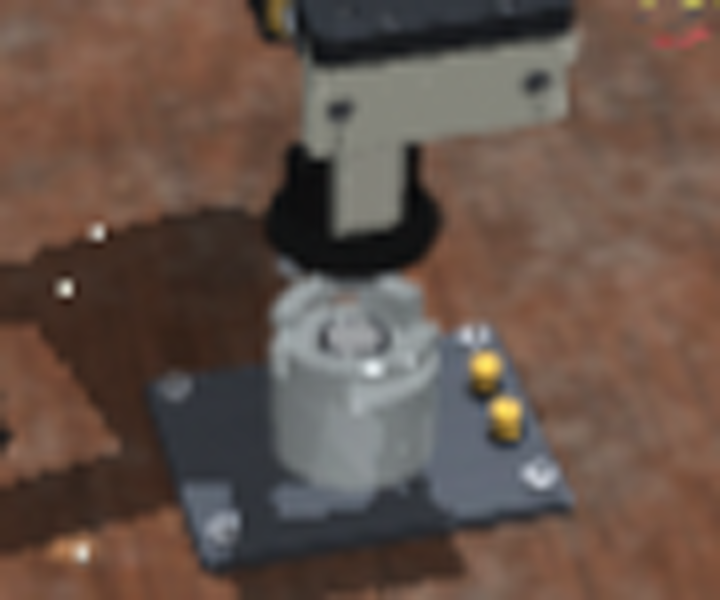

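The cap's flange spans u 268–440 in the crop and the barrel spans 270–438, so the two are centred laterally and the wing runs in line with the slots. I'll lower it with force checks.

>>> carry_out:
  xyz:
    - [0,0,0.044]
    - [0,0,0.044]
    - [0,0,0]
    - [0,0,0.008]
    - [0,0,0.008]
    - [0,0,0]
    - [0,0,0]
  turn: [0,0,0,0,0,0,0]

```text
time_s: 13.2
ee_pos: [550.7, 79.3, 73.8]
tcp_rot: [[-0.982, 0.187, 0.0], [0.187, 0.982, -0.0], [-0.0, 0.0, -1.0]]
contact_force: [0.2, -0.2, -0.2]
grip_width: 13.6
gripper_force: 50.0
```

Foot at 54, below the rim, with no force. Continuing down.

>>> carry_out:
  xyz:
    - [0,0,0.008]
    - [0,0,0.008]
    - [0,0,0]
    - [0,0,0]
  turn: [0,0,0,0]

```text
time_s: 13.6
ee_pos: [550.6, 79.2, 69.7]
tcp_rot: [[-0.982, 0.187, 0.0], [0.187, 0.982, -0.0], [-0.0, -0.0, -1.0]]
contact_force: [0.6, -0.3, 0.2]
grip_width: 13.4
gripper_force: 50.0
```

>>> carry_out:
  xyz:
    - [0,0,0.008]
    - [0,0,0.008]
    - [0,0,0]
    - [0,0,0]
  turn: [0,0,0,0]

```text
time_s: 14.0
ee_pos: [550.8, 79.3, 66.2]
tcp_rot: [[-0.982, 0.187, 0.001], [0.187, 0.982, -0.0], [-0.001, 0.0, -1.0]]
contact_force: [-2.8, -0.2, 6.4]
grip_width: 13.4
gripper_force: 50.0
```

The spring is pushing back with the expected ~7 N. Pressing home.

>>> carry_out:
  xyz:
    - [0,0,0.006]
    - [0,0,0.006]
    - [0,0,0.004]
    - [0,0,0]
    - [0,0,0]
  turn: [0,0,0,0,0]

```text
time_s: 14.5
ee_pos: [550.9, 79.3, 63.6]
tcp_rot: [[-0.982, 0.187, 0.001], [0.187, 0.982, -0.0], [-0.001, 0.0, -1.0]]
contact_force: [-8.2, -1.1, 18.5]
grip_width: 13.6
gripper_force: 50.0
```

>>> carry_out:
  xyz:
    - [0.003,0,0]
    - [0,0,0]
    - [0,0,0]
    - [0,0,0]
    - [0,0,0]
    - [0,0,0]
    - [0,0,0]
  turn: [0,0.085,0.085,0.085,0.085,0,0]

```text
time_s: 15.2
ee_pos: [551.8, 79.2, 63.7]
tcp_rot: [[-0.75, 0.661, 0.004], [0.661, 0.75, -0.0], [-0.003, 0.003, -1.0]]
contact_force: [-0.6, -1.3, 10.5]
grip_width: 13.7
gripper_force: 50.0
```

Forces are mild and the turn is following. I'll continue to the full quarter turn.

>>> carry_out:
  xyz:
    - [0,0,0.003]
    - [0,0,0]
    - [0,0,0]
    - [0,0,0]
    - [0,0,0]
    - [0,0,0]
    - [0,0,0]
    - [0,0,0]
    - [0,0,0]
    - [0,0,0]
    - [0,0,0]
  turn: [0.085,0.085,0.085,0.085,0.085,0.085,0.085,0.065,0,0,0]

```text
time_s: 16.3
ee_pos: [552.1, 79.1, 63.7]
tcp_rot: [[0.187, 0.982, 0.005], [0.982, -0.187, -0.0], [0.001, 0.005, -1.0]]
contact_force: [-0.9, -1.4, 15.6]
grip_width: 14.2
gripper_force: 50.0
```

Run:
```python
from h import *
p,d=cams.grab_frame("side"); s=ctrl.get_state(); R=s['tcp_rot'];print(s['ee_pos'],np.degrees(np.arctan2(R[1,1],R[0,1])),s['contact_force'],s['moment'],s['gripper_force'],s['time_s'])
cv2.imwrite("pics/side6.png",cv2.resize(p[165:240,245:335,::-1],(720,600),interpolation=cv2.INTER_CUBIC))
```

```text
[552.08487385  79.05896213  63.6681228 ] -10.79971754114866 [-1.53397954 -2.29678215 14.65097318] [-0.44126504  0.5620965  -0.16340015] 50.017356276512146 16.35
```

View pics/side6.png

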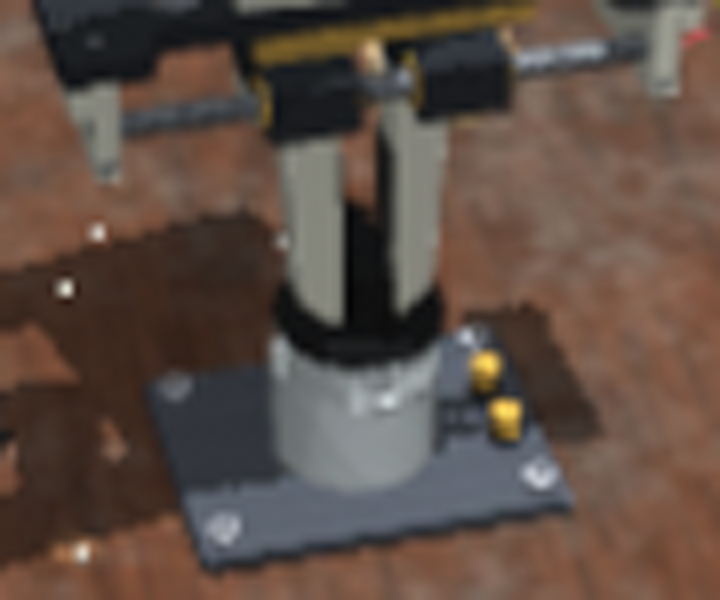

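The cap's flange sits flat on the barrel's rim, and the wing, at crop (365,290), is turned 90°. A touch more push, then I'll hand in.

>>> carry_out:
  xyz:
    - [0,0,0.004]
    - [0,0,0]
    - [0,0,0]
  turn: [0,0,0]

```text
time_s: 16.65
ee_pos: [552.2, 79.1, 63.6]
tcp_rot: [[0.187, 0.982, 0.005], [0.982, -0.187, -0.0], [0.0, 0.005, -1.0]]
contact_force: [-6.0, -2.1, 24.4]
grip_width: 13.5
gripper_force: 50.0
```

Run:
```python
from h import *
s=ctrl.get_state(); print(s['ee_pos'],s['contact_force'],s['gripper_force'])
print(ctrl.close_job())
```

```text
[552.15739415  79.06505955  63.62261523] [-5.95917249 -2.1406557  24.36380492] 50.04139244556427
the job is handed in; nothing more can be done
None
```

I handed the job in at about 16.7 s: the capacitor is in the nest and the middle-sized cap is turned a quarter turn clockwise, held at 50 N and pressed onto the rim with about 24 N; the verdict was not shown.

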